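# Bolt down the lid of the sample mill

### The arm

A 6-joint arm with a two-finger parallel gripper is mounted at the origin on the work surface. World frame = base frame: x ahead of the robot, y to its left, z up, the work surface at z = 0. Lengths are in mm, angles in rad, forces in N, time in s.
With the tool pointing down it reaches from about 275 to 825 mm from the base axis. Payload 4.9 kg.
Tool frame: the origin (TCP) lies at the very end of the fingers, on their centre line; the grasp point (between the pads) lies 19 mm behind it; z points along the fingers, y is the line along which they close (so a half turn about z gives the same grasp; the last joint's range is limited). The gripper opens to 85 mm and grips with 20 to 120 N. Pads are 22 mm wide; open, the fingers measure 114 mm over their backs; the gripper's body (76 mm by 85 mm) begins 54 mm behind the grasp point. The pads swing forward as they close: fully open they stand 13 mm farther back than shut.
Start: joints at [1.125, 0.326, -0.193, 1.052, 0, 1.437], TCP at [168.719, 523.5, 231.281] pointing down, gripper open.
Joint ranges: [-2.65, 2.65], [-0.97, 1.79], [-1.3, 1.35], [-1.93, 2.1], [-1.47, 1.37], [-3.14, 3.14]. Speed limits (rad/s): [2.57, 2.57, 3.14, 3.14, 3.14, 3.14].

### API

Orientations are given as [roll, pitch, yaw] about the fixed x, y, z axes, in that order (R = Rz(yaw) Ry(pitch) Rx(roll)).
In Python, from bench import bot, solve_ik, imaging gives the robot as it stands. Calls block until the motion is done:
- bot.move_ptp(position, orientation): joint-space move of the TCP to a pose.
- bot.movel(position, rot=None, max_speed=150, threshold=None): straight line of the TCP; rot=None keeps the orientation; max_speed is the mean speed in mm/s. With threshold (N) it stops when the force on the tool has changed by that much, and returns True; else False.
- bot.move_j(angles): joint-space move.
- bot.grip(opening, effort=None): opening from 0.0 (shut) to 1.0 (fully open); effort is the grip in N (None keeps the last); returns when the fingers have stopped.
- bot.dwell(seconds).
- solve_ik(position, orientation): joint angles nearest the present ones, or None.
- bot.get_state(): the state.
- imaging.capture(name): name is "scene" or "top" or "wrist"; returns the picture (420x560x3 uint8, blue, green, red); there is no depth.
- imaging.camera_model(name): a dict with "K" (3x3 intrinsics, pixels), "position" and "rotation" of the camera in the world. Camera axes: x right, y up, looking along -z (the intrinsics and any distortion apply to the point x, -y, -z); pixel columns grow to the right and rows downward; lengths in mm; the calibration is good to about 2 mm. A picture is of the moment at which its call begins: read the wrist's pose just before it. camera_model takes no time and is no camera call; for the wrist camera it gives the pose at the moment of the call.
A pose or a line that the arm cannot do raises bot.IKError and nothing moves.
- bot.sign_off(): hands the job in; it is judged then, once.
The state is a dict: "t": time; "qpos": joint angles; "joint_velocities": joint speeds; "effort": joint torques, N m; "tcp_pos": TCP position; "orientation": TCP orientation; "contact_force": force on the tool from outside, world axes, zero at the start; "wrist_torque": the same for the moment, N m; "opening": opening from 0.0 (shut) to 1.0 (fully open); "gripper_force": force on a finger pad.
Only numpy, scipy, OpenCV 4.12 (cv2) and the standard library are available. Lean on these libraries where they do the work, as an engineer would, in place of code of your own. Each camera call takes 0.05 s, during which the arm holds its last target. There are 200 camera calls.

### The job

Get the cutting mill ready to run: swing its lid down onto the rubber seal, hold it pressed down so that the bolt lines up with the eye of the keeper, and slide the bolt across until it is fully home in the keeper, then let go. Feel for the eye instead of forcing it: do not ram the bolt against the keeper, do not crush the seal, and leave the things around the mill where they stand.

Things in the scene. Friction and masses are not known exactly. Their poses are not given: they have to be found in the camera images.
- mill: bench-top cutting mill, fixed: cream grinding chamber 250 x 210 x 130 mm tall nearest the robot, blue motor housing 120 mm tall behind it. Origin: table level under the chamber's middle; x points back from the lid's front edge to its hinge and the motor, y to the lid's left, z up. The lid's hinge line runs along y at x = +100 mm, z = 138 mm, in the plane of the lid's underside
- lid_lip (a point): point on the bare front strip of the lid's top face, at mid-width, 18 mm behind the front edge, 212 mm from the hinge line and 30 mm in front of the bolt's base plate: the place to push the lid down
- lid (a joint): aluminium lid, 230 mm from hinge to front edge, 210 mm wide, 8 mm thick, opens upward about the hinge. Radians: 0 = resting on the relaxed seal, where its front is 0.085 rad higher than level (slope = value + 0.085), positive = open, negative = pressed into the seal. Starts 0.5 to 0.9 open; a spring hinge balances it and it stays where it is left, with a few N of drag. Let go when pressed, it springs back up to between 0 and -0.01
- knob (a point): top end centre of the bolt's red upright knob: a cylinder 20 mm thick and 30 mm tall, square to the lid, 160 mm from the hinge line. This point is 54 mm above the lid's top face and 42 mm above the bar's centre line; the knob's foot is 30 mm below it, on a thin stem. The bar's two guides reach 22 mm above the lid, so that fingers whose tips stay 24 mm above the lid clear them. Pushing down on the knob presses the lid
- bolt (a joint): sliding bolt on the lid: square brass bar 12 x 12 mm that slides along the mill's -y (to its right, towards the keeper). Metres: 0 = drawn fully back, 0.044 = stop, fully home. Its tip meets the keeper's face at 0.0165 and is through the keeper at 0.0405. Starts at 0 to 0.009. About 3 N of drag, more when the bar rubs in the keeper
- bolt_tip (a point): centre of the bar's flat square end that enters the keeper; 42 mm below the knob's top along the lid's normal and 119.5 mm to the right of the knob's axis
- seal: thick soft rubber seal round the chamber's mouth, under the lid; origin on the hinge line. Pressing at the knob sinks the lid there by about 1 mm per 1.5 to 2 N. Squeezed with over 18 N, which takes some 30 N or 15 mm at the knob, it is crushed
- keeper: steel keeper on the mill's right side, 9 mm beyond the lid's edge: fixed bracket holding a block 34 (x) x 24 (y) x 26 (z) mm with an eye right through it along y, 15 mm wide, 13.6 mm high. Origin on the bracket 130 mm above the mill's; axes as the mill's. The block's height was set by hand and this pose does not show it: the eye's centre is 30 to 40 mm above the origin
- keeper_mouth (a point): point of the bracket: centre of the eye's opening, in the face that the tip meets first, were the block at mid setting; the real one is up to 5 mm higher or lower. Bar and eye line up with the lid pressed 1.8 to 11.8 mm down at the bolt, give or take 1 mm; elsewhere the bar butts on the block: stay under 20 N there, back off, try a little deeper
- sample_wheat: egg-shaped display bottle on a clear foot with tan grain, 66 mm thick, 130 mm tall, loose; origin under its foot. Leave it, right of the mill
- sample_sorghum: egg-shaped display bottle on a clear foot with dark brown grain, 66 mm thick, 130 mm tall, loose; origin under its foot. Leave it, right of the mill
- sample_maize: egg-shaped display bottle on a clear foot with yellow grain, 66 mm thick, 130 mm tall, loose; origin under its foot. Leave it, right of the mill
- sample_oat: egg-shaped display bottle on a clear foot with buff grain, 66 mm thick, 130 mm tall, loose; origin under its foot. Leave it, it stands beside the mill's left side
- sample_jar: jar with white cap, 68 mm thick, 95 mm tall, loose, right of the mill beyond the keeper; origin at its foot. Leave it
- sieve_ring: steel sieve ring, 90 mm across, 30 mm high, lying loose in the white enamel tray at the left; origin centre of its underside. Leave it
- brush: cleaning brush, 170 mm long, lying loose in the same tray; origin under its middle. Leave it

How it is judged:
By the outcome, as a careful person would: the job done as asked, in the order asked, and still so for the second after the job is handed in, with the robot touching nothing.
It also fails if it takes over 64 s, if anything falls off the work surface, if the arm or the gripper's body presses on something with over 40 N, if the wrist force passes 120 N, or if a joint passes its speed limit or range.

## Working session

There is one attempt and no reset: what is moved stays moved. The work goes in short steps, each a Python script; the robot and the scene stay as the last script left them, time stands still between calls to the robot, and variables do not carry over. Pictures are saved under pics/ and viewed, at most 10 in all, crops included, and the job is handed in when it is done.

```bash
ls; mkdir -p pics
python3 - <<'E'
from bench import bot, imaging
import cv2, numpy as np
for n in ("scene","top"):
    im=imaging.capture(n); cv2.imwrite(f"pics/{n}0.png",im)
    m=imaging.camera_model(n); print(n,{k:(np.round(v,3).tolist() if not isinstance(v,str) else v) for k,v in m.items()})
s=bot.get_state(); print(s)
E
```

```text
pics
scene {'K': [[542.768, 0.0, 288.277], [0.0, 542.768, 214.006], [0.0, 0.0, 1.0]], 'position': [1690.021, 868.505, 1297.534], 'rotation': [0.892, -0.011, 2.24]}
top {'K': [[438.147, 0.0, 274.514], [0.0, 438.147, 215.125], [0.0, 0.0, 1.0]], 'position': [491.763, 6.982, 1286.399], 'rotation': [0.085, 0.015, -1.555]}
{'t': 0.1, 'qpos': array([ 1.12480267e+00,  3.26896858e-01, -1.93486306e-01,  1.05201988e+00,
        2.76350652e-07,  1.43662738e+00]), 'joint_velocities': array([-0.00194115, -0.0011188 ,  0.00268964,  0.00020112,  0.00038108,
       -0.00028764]), 'effort': array([ 5.66092949e-04, -4.44239724e+01,  2.63037479e+01,  7.89441081e-03,
       -1.00213224e-04,  9.34556283e-06]), 'tcp_pos': array([168.47873706, 523.00050542, 230.56447817]), 'orientation': array([-3.14000041e+00, -2.15199698e-04,  2.82976777e+00]), 'contact_force': array([-0.5319538 , -0.48976432,  0.16905192]), 'wrist_torque': array([-0.04975238,  0.02002412,  0.03361713]), 'gripper_force': 0.0, 'opening': 0.9994557055083525}
```

View pics/scene0.png

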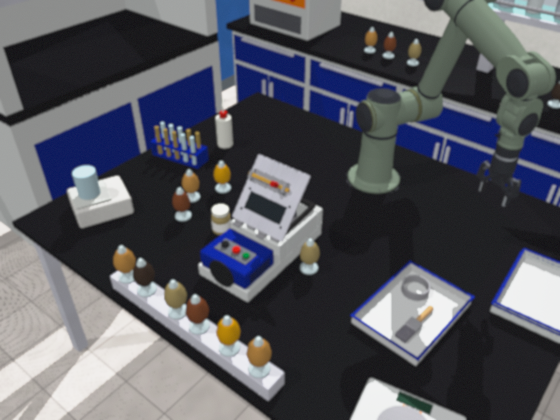

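View pics/top0.png

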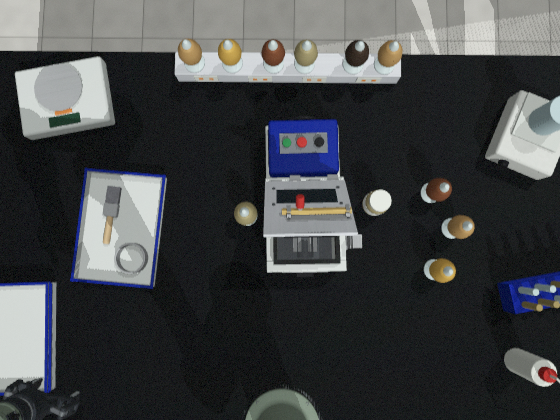

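The scene view shows the lid open, with the oat bottle at its left and the jar beyond the keeper. In the top view the knob is at about (300,200), the bar runs (282–350, 212), the keeper is at about (355,241), the chamber front edge is at row 271 (columns 266–346), and the blue motor housing is at the top (268–338, 121–175).

```bash
cat > h.py <<'E'
from bench import bot, solve_ik, imaging
import cv2, numpy as np
from scipy.spatial.transform import Rotation as Ro
def cam(n):
    m=imaging.camera_model(n); return np.array(m["K"]),np.array(m["position"]),Ro.from_euler("xyz",m["rotation"]).as_matrix()
def ray(c,uv):
    K,p,R=c; d=np.linalg.inv(K)@[uv[0],uv[1],1]; d=R@(d*[1,-1,-1]); return p,d/np.linalg.norm(d)
def onz(c,uv,z):
    p,d=ray(c,uv); return p+d*(z-p[2])/d[2]
def proj(c,X):
    K,p,R=c; q=(R.T@(np.asarray(X,float)-p))*[1,-1,-1]; q=K@q; return q[:2]/q[2]
def crop(im,x0,y0,x1,y1,s,f): cv2.imwrite(f,cv2.resize(im[y0:y1,x0:x1],None,fx=s,fy=s,interpolation=cv2.INTER_CUBIC))
E
python3 - <<'E'
from h import *
im=cv2.imread("pics/top0.png"); crop(im,230,105,390,285,3.3,"pics/topc.png")
c=cam("top"); print(imaging.camera_model("top")["rotation"].__class__, np.round(c[2],3).tolist())
for uv,z in (((266,271),130),((346,271),130),((355,241),160),((268,121),120),((338,121),120)): print(uv,onz(c,uv,z).round(1))
print(imaging.camera_model("wrist"))
E
```

```text
<class 'numpy.ndarray'> [[0.016, 0.996, -0.084], [-1.0, 0.014, -0.017], [-0.015, 0.085, 0.996]]
(266, 271) [442.4  46.4 130. ]
(346, 271) [ 445.8 -162.8  130. ]
(355, 241) [ 523.6 -181.2  160. ]
(268, 121) [847.4  48.3 120. ]
(338, 121) [ 849.5 -141.8  120. ]
{'K': array([[368.70636197,   0.        , 282.62765762],
       [  0.        , 368.70636197, 206.33174879],
       [  0.        ,   0.        ,   1.        ]]), 'position': array([106.32685272, 544.06193456, 372.24932825]), 'rotation': array([-2.61493079e-01,  1.00764609e-03,  1.25933875e+00])}
```

View pics/topc.png

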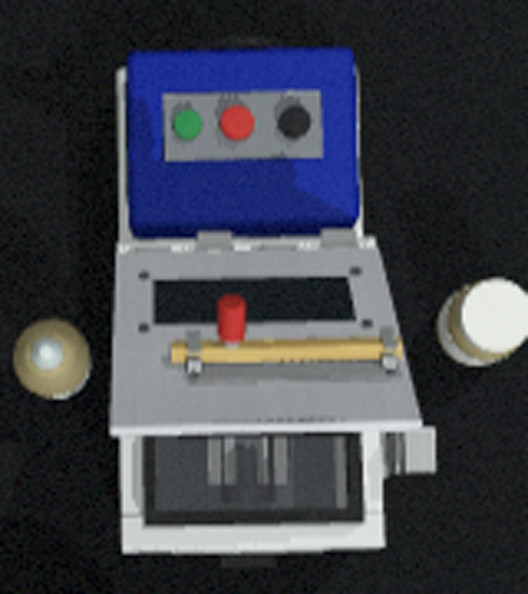

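Run:
```python
from h import *
for i,(p,yaw) in enumerate([((385,-110,400),np.pi),((395,40,330),np.pi)]):
    bot.move_ptp(p,[np.pi,0,yaw]); bot.dwell(.2)
    np.save(f"pics/w{i}.npy",np.array([*cam("wrist")],dtype=object),allow_pickle=True)
    im=imaging.capture("wrist"); cv2.imwrite(f"pics/w{i}.png",im)
    s=bot.get_state(); print(s["t"],s["tcp_pos"],s["orientation"],s["contact_force"],s["qpos"])
a,b=[cv2.imread(f"pics/w{i}.png") for i in (0,1)]
cv2.imwrite("pics/wab.png",cv2.resize(np.vstack([a,b]),None,fx=.71,fy=.71))
```

```text
Traceback (most recent call last):
ValueError: could not broadcast input array from shape (3,3) into shape (3,)
```

```bash
cat >> h.py <<'E'
def shot(f):
    K,p,R=cam("wrist"); im=imaging.capture("wrist"); np.savez(f"pics/{f}.npz",K=K,p=p,R=R); cv2.imwrite(f"pics/{f}.png",im); return im
def load(f):
    z=np.load(f"pics/{f}.npz"); return z["K"],z["p"],z["R"]
E
python3 - <<'E'
from h import *
ims=[]
for i,(p,yaw) in enumerate([((385,-110,400),np.pi),((395,40,330),np.pi)]):
    bot.move_ptp(p,[np.pi,0,yaw]); bot.dwell(.2); ims.append(shot(f"w{i}"))
    s=bot.get_state(); print(s["t"],s["tcp_pos"],s["orientation"],s["contact_force"],s["qpos"])
cv2.imwrite("pics/wab.png",cv2.resize(np.vstack(ims),None,fx=.71,fy=.71))
E
```

```text
3.25 [ 384.99332458 -110.00265389  400.00451965] [-3.14158249e+00 -6.77827584e-06  3.14158204e+00] [ 0.51278962 -0.45177215  0.59158357] [-4.63168483e-01 -2.07140074e-02 -1.82085643e-01  1.40942621e+00
 -1.21250708e-05 -4.63157864e-01]
4.2 [395.59449398  38.92018918 330.56337731] [-3.14133551e+00  1.14393121e-03  3.13938825e+00] [ 0.05532029  0.76573601 -0.22523567] [-8.80384092e-02 -1.73144846e-02 -3.51235280e-01  1.23571377e+00
 -1.58124366e-04 -8.58339502e-02]
```

View pics/wab.png

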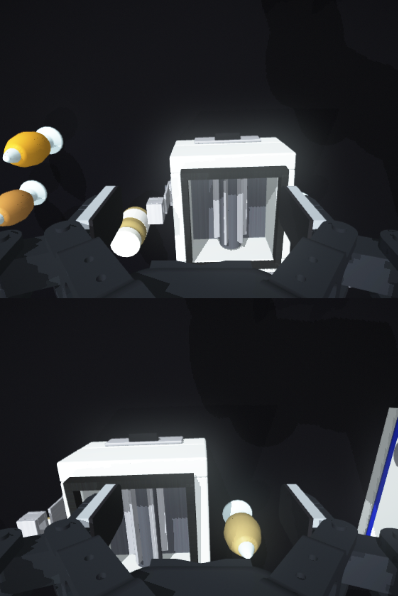

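w0 (upper) shows the chamber from the front: front face at the top, mouth below, keeper block at about (155,210) in crop pixels, jar beyond it. w1 (lower) shows the chamber, the keeper at (30,523) and the oat bottle to the right. The gripper hides the lid. I'll zoom in to get exact corners.

Run:
```python
from h import *
a=cv2.imread("pics/w0.png")[185:385,195:425]; b=cv2.imread("pics/w1.png")[180:380,15:305]
a=cv2.resize(a,None,fx=2.6,fy=2.6); b=cv2.resize(b,None,fx=2.6,fy=2.6)
a=cv2.convertScaleAbs(a,alpha=.85); 
cv2.imwrite("pics/za.png",a); cv2.imwrite("pics/zb.png",b)
```

```text
(no output)
```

View pics/za.png

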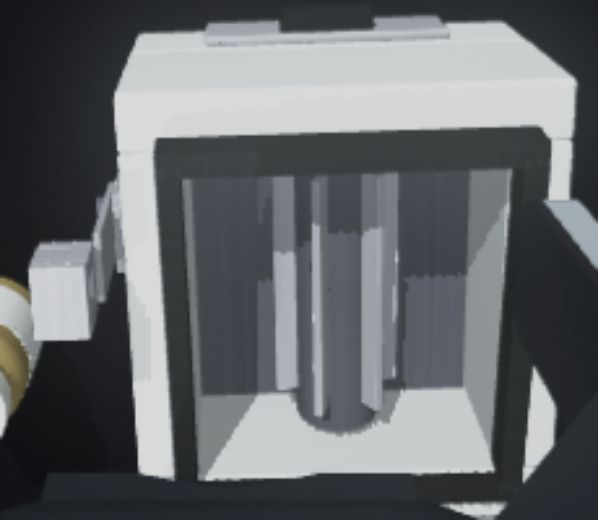

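View pics/zb.png

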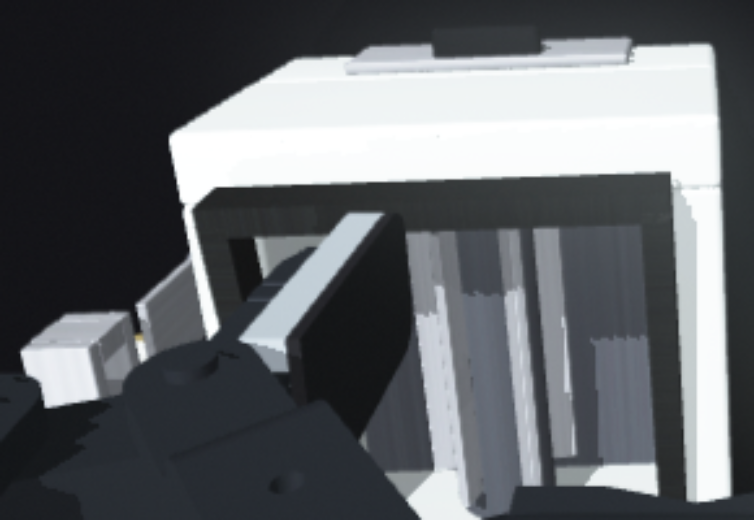

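```bash
cat >> h.py <<'E'
def tri(obs):
    A=np.zeros((3,3));b=np.zeros(3)
    for c,uv in obs:
        p,d=ray(c,uv);P=np.eye(3)-np.outer(d,d);A+=P;b+=P@p
    X=np.linalg.solve(A,b); return X,[np.linalg.norm(proj(c,X)-uv).round(2) for c,uv in obs]
E
python3 - <<'E'
from h import *
A,B,T=load("w0"),load("w1"),cam("top")
a=lambda x,y:(A,(195+x/2.6,185+y/2.6)); b=lambda x,y:(B,(15+x/2.6,180+y/2.6)); t=lambda x,y:(T,(230+x/3.3,105+y/3.3))
for n,o in {"kTFL":[a(33,265),b(22,348)],"kTFR":[a(88,262),b(90,345)],"kBFL?":[a(48,243),b(62,314)],"kBFR":[a(88,243),b(130,312)],
 "frontR":[a(118,95),b(172,133),t(121,552)],"frontL":[a(575,82),b(716,115),t(384,545)],"sealR":[a(157,140),b(193,208)],"sealL":[a(545,128),b(671,174)]}.items():
    X,e=tri(o); print(n,X.round(1),e)
X=onz(T,(230+121/3.3,105+552/3.3),130);print("top front",X, onz(T,(230+384/3.3,105+545/3.3),130))
for p in ((118,243),(378,240)): print("hinge end",onz(T,t(*p)[1],146))
for p in ((33,265),(88,262),(33,338),(90,338)): print("ktop z=178",onz(A,a(*p)[1],178).round(1))
E
```

```text
kTFL [ 505.5 -189.1  182.7] [np.float64(0.33), np.float64(0.4)]
kTFR [ 504.9 -166.6  181.7] [np.float64(0.47), np.float64(0.58)]
kBFL? [ 503.1 -186.   165.7] [np.float64(0.36), np.float64(0.43)]
kBFR [ 510.4 -171.1  151.2] [np.float64(0.23), np.float64(0.28)]
frontR [407.4 -50.3 315.5] [np.float64(134.35), np.float64(48.94), np.float64(44.59)]
frontL [403.9 -40.  341. ] [np.float64(43.09), np.float64(222.32), np.float64(49.71)]
sealR [ 463.2 -138.8  156.3] [np.float64(2.55), np.float64(3.07)]
sealL [459.2  30.6 142.8] [np.float64(0.23), np.float64(0.28)]
top front [439.1202788   44.63230842 130.        ] [ 448.02465819 -163.7007194   130.        ]
hinge end [684.39219707  50.69525204 146.        ]
hinge end [ 689.49222047 -156.15190592  146.        ]
ktop z=178 [ 507.6 -190.2  178. ]
ktop z=178 [ 506.2 -167.2  178. ]
ktop z=178 [ 541.8 -192.   178. ]
ktop z=178 [ 541.8 -167.7  178. ]
```

```bash
cat >> h.py <<'E'
O=np.array([582,-54.5,0.]); YAW=0.028; RM=Ro.from_euler("z",YAW).as_matrix()
def w(x,y,z): return O+RM@[x,y,z]
def lidpt(s,r,h,y): # r from hinge, h above underside
    return w(100-r*np.cos(s)+h*np.sin(s),y,138+r*np.sin(s)+h*np.cos(s))
E
python3 - <<'E'
from h import *
from scipy.optimize import least_squares as ls
T=cam("top"); t=lambda x,y:np.array((230+x/3.3,105+y/3.3))
for (r,h,y),uv in {(230,8,105):t(110,432),(230,8,-105):t(421,426)}.items():
    f=lambda s:(proj(T,lidpt(s[0],r,h,y))-uv)
    q=ls(f,[.7]);print(q.x,q.fun)
print(proj(T,lidpt(.75,160,62,22)),"knob blob center-ish top 300,196")
for s in (.8,.5,.2,.085): 
    p=lidpt(s,212,8,0); print(s,p.round(1), solve_ik(p+[0,0,0],[np.pi,0,np.pi+YAW]) is not None)
for s in (.085,.03): print(solve_ik(lidpt(s,160,34,0),Ro.from_euler("ZYX",[np.pi+YAW,s,np.pi]).as_euler("xyz")))
E
```

```text
[0.81695959] [-0.66606607  0.0304467 ]
[0.82499025] [-0.25732851 -0.02992048]
[299.04549765 202.09850414] knob blob center-ish top 300,196
0.8 [540.1 -55.7 295.7] True
0.5 [499.8 -56.8 246.7] True
0.2 [475.9 -57.5 188. ] True
0.085 [471.5 -57.6 164. ] True
[-0.26005331  0.26196777 -0.41126308  0.81605176  0.02412061 -0.28706964]
[-0.2521139   0.30490743 -0.3717144   0.86534311  0.0082928  -0.27999434]
```

```bash
sed -n '1,1p' h.py
python3 - <<'E'
from h import *
bot.grip(0.0)
ori=[np.pi,0,np.pi+YAW]
lip=lambda s:lidpt(s,212,8,0)+np.array([9,0,0])
bot.move_ptp(lip(.82)+[0,0,45],ori)
hit=bot.movel(lip(.82)+[0,0,-8],max_speed=50,threshold=3)
s=bot.get_state(); print(s["t"],hit,s["tcp_pos"],lip(.82),s["contact_force"])
z=s["tcp_pos"][2]
for sl in np.arange(.78,.11,-.075):
    if lip(sl)[2]>z: continue
    hit=bot.movel(lip(sl),max_speed=120,threshold=25)
    s=bot.get_state(); print(round(sl,2),hit,s["t"],s["tcp_pos"].round(1),s["contact_force"].round(1))
    if hit: break
E
```

```text
from bench import bot, solve_ik, imaging
6.9417 False [552.15536529 -55.56574706 290.47214909] [552.23347214 -55.58574654 298.46068556] [-0.97729364 -0.2975795  -0.65054334]
0.7 False 7.2583 [534.5 -56.  281.6] [ 0.6 -0.5  0.4]
0.63 False 7.5417 [524.4 -56.3 269.4] [-0.  -1.4  0.1]
0.56 False 7.825 [515.2 -56.6 256.7] [0.7 0.3 0.8]
0.48 False 8.1083 [506.7 -56.8 243.1] [-0.5  0.6 -0.2]
0.41 False 8.3917 [499.2 -57.  228.9] [-0.3 -0.9  0.2]
0.33 False 8.675 [492.9 -57.2 214.3] [-0.2  0.2  0.3]
0.26 False 8.9583 [487.7 -57.3 199.3] [-0.4 -0.3 -0.3]
0.18 False 9.2417 [483.7 -57.4 183.9] [-0.3 -0.7 -0.2]
```

Run:
```python
from h import *
a=imaging.capture("top");b=imaging.capture("scene")
a=cv2.resize(a[105:285,210:390],(480,480));b=cv2.resize(b[120:300,190:370],(480,480))
cv2.imwrite("pics/chk.png",cv2.resize(np.hstack([a,b]),(800,400)))
```

```text
(no output)
```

View pics/chk.png

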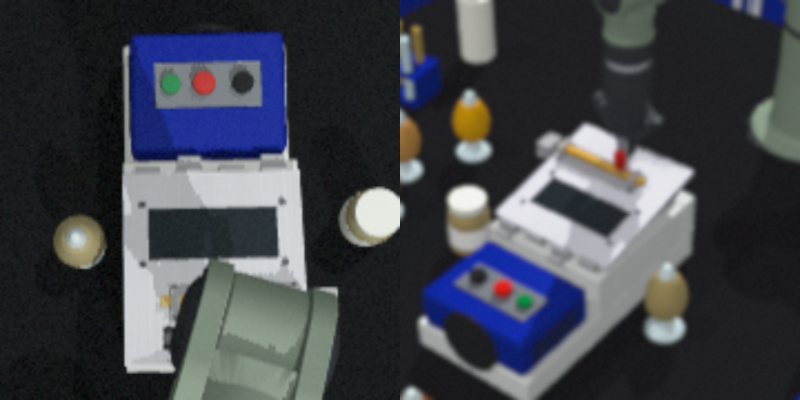

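The lid is following the fingers down and is now only slightly open. The scene view (right) shows the knob just behind the fingers. I'll press on until the fingers feel the seal.

Run:
```python
from h import *
lip=lambda s:lidpt(s,212,8,0)+np.array([9,0,0])
for sl in (.13,.10,.088,.08,.072,.064,.056):
    hit=bot.movel(lip(sl),max_speed=30,threshold=4)
    s=bot.get_state(); print(sl,hit,s["t"],s["tcp_pos"].round(1),s["contact_force"].round(1))
    if hit or s["contact_force"][2]>4: break
p=s["tcp_pos"]
bot.movel(p+[0,0,60],max_speed=150)
# view: back off to see the knob
bot.move_ptp(w(-140,20,330),[np.pi,0,np.pi+YAW]); bot.grip(1.0); bot.dwell(.1)
im=shot("w2"); t=imaging.capture("top"); cv2.imwrite("pics/top2.png",t); sc=imaging.capture("scene"); cv2.imwrite("pics/scene2.png",sc)
K=[cam("top"),cam("scene"),load("w2")]
for c,i in zip(K,(t,sc,im)):
    h=cv2.cvtColor(i,cv2.COLOR_BGR2HSV)
    m=((h[...,0]<8)|(h[...,0]>172))&(h[...,1]>140)&(h[...,2]>70)
    n,_,st,ce=cv2.connectedComponentsWithStats(m.astype(np.uint8))
    print([(st[k].tolist(),ce[k].round(1).tolist()) for k in range(1,n) if st[k][4]>15])
    print("pred knob top/foot q=0",proj(c,lidpt(.08,160,62,22)),proj(c,lidpt(.08,160,32,22)))
print(bot.get_state()["t"])
cv2.imwrite("pics/c2.png",np.hstack([cv2.resize(t[105:285,210:390],(400,400)),cv2.resize(im,(400,300)) if 0 else cv2.resize(im[120:420,100:400],(400,400))]))
```

```text
0.13 False 9.8417 [481.5 -57.4 173.1] [-0.6 -0.1  0.1]
0.1 False 10.2 [480.6 -57.5 166.8] [ 0.9 -0.1 -0.3]
0.088 False 10.45 [480.5 -57.6 164.4] [-0.2  0.2 -0.2]
0.08 False 10.7 [480.3 -57.6 162.8] [-0.1  0.2  0.2]
0.072 False 10.95 [480.2 -57.6 161.2] [0.3 0.5 0.9]
0.064 False 11.2 [480.  -57.6 159.6] [-0.2  0.1  2.5]
0.056 False 11.45 [479.9 -57.6 157.9] [-0.5  0.6  2.9]
[([297, 137, 10, 10, 80], [301.3, 141.8]), ([296, 237, 7, 8, 46], [299.0, 240.1]), ([538, 367, 19, 16, 185], [546.7, 374.0])]
pred knob top/foot q=0 [298.28858621 238.20603178] [297.84590462 239.54252293]
[([220, 110, 8, 8, 38], [223.3, 113.5]), ([288, 191, 4, 8, 21], [289.4, 194.2]), ([233, 246, 7, 8, 47], [236.0, 249.3])]
pred knob top/foot q=0 [288.80521395 190.50458581] [289.12228501 197.25193747]
[([273, 274, 24, 37, 752], [284.1, 292.4])]
pred knob top/foot q=0 [283.91740934 306.46209714] [283.76840642 285.86969646]
13.5833
```

View pics/c2.png

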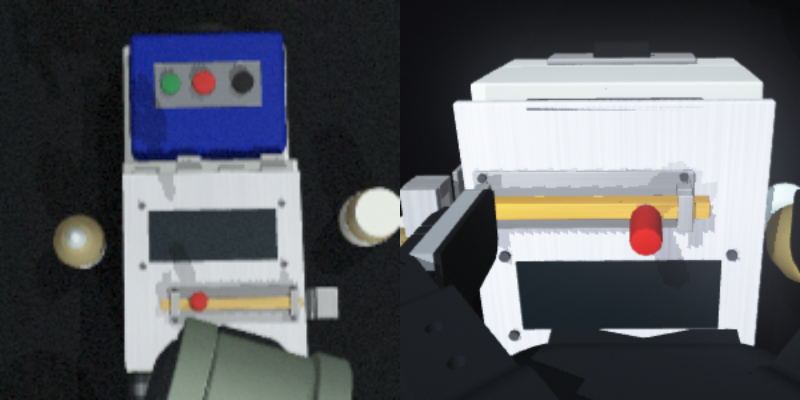

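The lid is down on the seal. The knob's top disc is at wrist pixel (284.9, 301), about 4 mm nearer the robot and 0.7 mm further left than the model predicts. I'll correct for that and grip the knob.

```bash
cat >> h.py <<'E'
O=np.array([578,-53.8,0.]); S0=.08
def kp(d,q,up=0):
    s=S0-d/160
    return lidpt(s,160,34+up,22-q),Ro.from_euler("ZYX",[np.pi+YAW,-s,np.pi]).as_euler("xyz")
def go(d,q,v=40,th=None,up=0):
    p,r=kp(d,q,up); return bot.movel(p,rot=r,max_speed=v,threshold=th)
def F():
    return np.mean([(bot.dwell(.02),bot.get_state()["contact_force"])[1] for _ in range(4)],0)
E
python3 - <<'E'
from h import *
bot.move_ptp(*kp(0,0,60)); print(F().round(1))
print(go(0,0,80,6)if 0 else bot.movel(kp(0,0)[0],max_speed=60,threshold=8))
f=F(); s=bot.get_state(); print(s["t"],s["tcp_pos"].round(1),kp(0,0)[0].round(1),f.round(1))
bot.grip(0.0,60); s=bot.get_state(); print(s["opening"],s["gripper_force"],F().round(1))
for d in (1,2):
    go(d,0,15); s=bot.get_state(); print(d,s["tcp_pos"].round(2),kp(d,0)[0].round(2),F().round(1),s["t"])
E
```

```text
[-0.1 -0.1  0.7]
False
15.4167 [521.  -33.5 185.1] [520.6 -33.4 184.7] [ 0.3 -0.5 -0. ]
0.2150067976875487 58.482908606529236 [-0.2 -1.3  1.5]
1 [520.38 -33.63 183.86] [520.35 -33.41 183.7 ] [-1.5 -1.8  2.9] 16.3583
2 [520.1  -33.66 182.9 ] [520.06 -33.41 182.71] [-1.  -2.6  4.1] 16.675
```

Run:
```python
from h import *
go(1,0,20); go(1,12,40); print(F().round(1),bot.get_state()["t"])
ok=False; d=1.0
while d<=9.5:
    hit=go(d,24,25,9); s=bot.get_state(); q=22-(RM.T@(s["tcp_pos"]-O))[1]
    print(round(d,1),hit,round(q,1),s["contact_force"].round(1),round(s["t"],1))
    if not hit and q>22: ok=True; break
    go(d,14,40); d+=.7; go(d,14,15)
print(ok,d,F().round(1),bot.get_state()["t"])
```

```text
[-1.1  0.9  4.6] 17.5083
1.0 False 24.6 [-1.   0.2  2.8] 18.1
True 1.0 [-0.6  0.1  4. ] 18.2083
```

Run:
```python
from h import *
im=shot("w3")
hit=go(1,34,25,9); s=bot.get_state(); q=22-(RM.T@(s["tcp_pos"]-O))[1]
print(hit,round(q,1),s["contact_force"].round(1),round(s["t"],1),F().round(1))
im2=shot("w4"); t=imaging.capture("top")
cv2.imwrite("pics/c4.png",np.hstack([cv2.resize(im2[180:420,150:450],(500,400)),cv2.resize(t[205:275,260:370],(300,400))]))
```

```text
False 34.4 [0.1 0.2 3.5] 18.8 [1.  0.4 3.2]
```

View pics/c4.png

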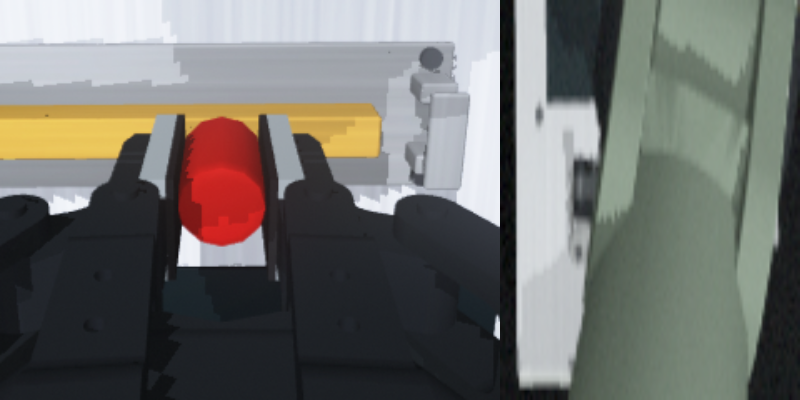

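The knob is still held square and the bar has slid freely past the keeper face, its left end now clear of the left guide at (380,130). I'll continue to the stop.

Run:
```python
from h import *
hit=go(1,52,20,9); s=bot.get_state(); q=22-(RM.T@(s["tcp_pos"]-O))[1]
print(hit,round(q,1),s["contact_force"].round(1),round(s["t"],1),F().round(1))
```

```text
True 43.7 [0.3 2.1 3.6] 19.6 [0.1 0.8 3.4]
```

Run:
```python
from h import *
hit=go(1,54,12,9); s=bot.get_state(); q=22-(RM.T@(s["tcp_pos"]-O))[1]; print(hit,round(q,1),F().round(1))
bot.grip(0.7); print(F().round(1))
p,r=kp(0,q,80); bot.movel(p,rot=r,max_speed=80)
bot.move_ptp(w(-150,20,330),[np.pi,0,np.pi+YAW]); bot.dwell(.3)
im=shot("w5"); sc=imaging.capture("scene"); print(F().round(1),bot.get_state()["t"])
h=cv2.cvtColor(im,cv2.COLOR_BGR2HSV); m=((h[...,0]<8)|(h[...,0]>172))&(h[...,1]>140)&(h[...,2]>70)
print(cv2.connectedComponentsWithStats(m.astype(np.uint8))[2][1:].tolist())
c=load("w5"); print([proj(c,lidpt(.07,160,62,22-k)).round(1) for k in (40.5,44)])
cv2.imwrite("pics/c5.png",np.hstack([cv2.resize(im[150:420,100:400],(440,400)),cv2.resize(sc[110:310,170:350],(360,400))]))
```

```text
True 43.7 [0.  1.3 3.4]
[-0.1 -0.1  0.4]
[0.5 0.1 0. ] 22.9083
[[220, 289, 26, 38, 766]]
[array([233. , 316.6]), array([228.6, 316.6])]
```

View pics/c5.png

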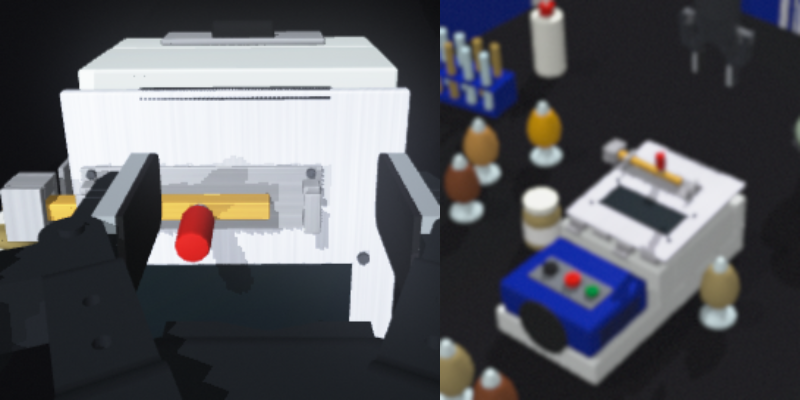

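Run:
```python
from h import *
for f in ("w2","w5"):
    im=cv2.imread(f"pics/{f}.png"); h=cv2.cvtColor(im,cv2.COLOR_BGR2HSV); m=((h[...,0]<8)|(h[...,0]>172))&(h[...,1]>140)&(h[...,2]>70)
    ys,xs=np.nonzero(m); c=load(f)
    b=ys.max(); rows=[(y,xs[ys==y].min(),xs[ys==y].max()) for y in (b-12,b-10,b-8)]
    u=np.mean([(r[1]+r[2]+1)/2 for r in rows]); v=b-9.5
    p,d=ray(c,(u,v)); M=lambda X:RM.T@(X-O)
    p,d=M(p),RM.T@d; z=138+160*np.sin(.07)+62; X=p+d*(z-p[2])/d[2]; print(f,rows,X.round(1),"q=",round(22-X[1],1))
```

```text
w2 [(np.int64(298), np.int64(273), np.int64(296)), (np.int64(300), np.int64(273), np.int64(296)), (np.int64(302), np.int64(273), np.int64(295))] [-55.   21.9 211.2] q= 0.1
w5 [(np.int64(314), np.int64(220), np.int64(243)), (np.int64(316), np.int64(220), np.int64(242)), (np.int64(318), np.int64(220), np.int64(242))] [-55.4 -19.5 211.2] q= 41.5
```

Run:
```python
from h import *
bot.grip(0.0); p,r=kp(.5,0,60); bot.move_ptp(p,r)
go(.5,0,60,8,up=2)
Q=lambda:round(22-(RM.T@(bot.get_state()["tcp_pos"]-O))[1],2)
for th in (4,8,13):
    hit=go(.5,46,20 if th==4 else 10,th,up=2); print(th,hit,Q(),F().round(1),bot.get_state()["t"])
go(.5,0,60,up=2); bot.movel(kp(.5,0,60)[0],max_speed=100)
bot.grip(1.0); bot.move_ptp(w(-150,20,330),[np.pi,0,np.pi+YAW]); bot.dwell(.3); im=shot("w6")
h=cv2.cvtColor(im,cv2.COLOR_BGR2HSV); m=((h[...,0]<8)|(h[...,0]>172))&(h[...,1]>140)&(h[...,2]>70)
print(cv2.connectedComponentsWithStats(m.astype(np.uint8))[2][1:].tolist(),F().round(1),bot.get_state()["t"])
```

```text
4 True 20.08 [0.  1.9 1.1] 26.4667
8 True 19.9 [0.4 0.7 0.3] 27.25
13 True 19.73 [0.2 2.1 1.5] 28.2333
[[219, 289, 27, 38, 760]] [-0.  -0.   0.2] 31.2417
```

Three pushes of rising force met a solid stop at the same place, and the knob did not move. The bolt is home and nothing is touching the mill, so I'll hand in.

```bash
python3 -c "
from bench import bot
print(bot.sign_off())"
```

```text
the job is handed in; nothing more can be done
None
```

The lid is down on the seal, the bolt is home at its stop in the keeper, and the arm is clear of the mill. I handed the job in at about 31 s; the one doubt is that the camera put the bolt at about 41.5 mm, not the 44 mm stop, though pushes of up to 13 N did not move it.

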